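Drive the trolley upright's spring pin home

TASK

The sloping trolley upright in the plywood cradle has its spring pin standing proud: pick up the mallet and, striking squarely along the leaning pin, give it a brisk light tap that starts it but leaves it well short of home, lift the mallet a few centimetres clear, then drive the pin fully home so that its head sits on the boss. Touch the pin only with the mallet, do not hit the upright, and leave the other things on the bench where they are. Finally stand the mallet back on the grey mat, on its head as you found it, and let go.

Things in the scene. Friction and masses are not known exactly. Their poses are not given: they have to be found in the camera images.
- cradle: plywood cradle, base board 300 x 120 x 18 mm, bolted to the bench on its left or right half, holding a sloping grey trolley upright. Origin: on the base's underside, 5 mm from its centre; x points along the base towards the upright's high end, z up. Total height about 225 mm.
- upright: grey steel trolley tube, 34 mm thick, 240 long, fixed, rising at 35 deg along the cradle's +x; caster at its low end. Origin: centre of the flat face of the 26 mm wide boss that takes the pin, 140 mm above the cradle's origin. z: out along the pin's axis, 35 deg from vertical, leaning to the cradle's -x. x: up along the tube (axis 22 mm below origin). Clamp rings 39 mm wide at x = -45 and +90 mm.
- pin: steel spring pin: flat head 16 mm wide, 6 thick, on a 10 mm shank, sliding along the upright's z in the boss. Origin: centre of the head's underside; z outward. The underside is 14 to 20 mm off the boss at the start and 0 at the hard stop when home (head's top then 6 mm above the boss). Friction 15 N plus up to 2 N of return spring; stays where left.
- mallet: mallet, 0.36 to 0.54 kg: cream nylon head, a cylinder 48 mm wide, 64 long; wooden handle 22 mm wide, 24 high. Stands on a head face, handle level. Origin: centre of the lower face; z up the head's axis to the equal upper face; the handle runs along -x, 32 mm above the origin, free from 24 to 160 mm from the head's axis. Centre of mass within 15 mm of it.
- mallet_head (a point): centre of the mallet's head, 32 mm above the mallet's origin along its z
- mat: flat grey rubber mat 240 (x) x 200 (y) x 4 mm fixed to the bench, on the other half from the cradle; origin: centre of its underside; the mallet stands on it at the start
- jar_centre: white plastic jar, 56 mm across, 75 mm high, standing near the middle of the bench; a bystander; origin at the centre of its underside (z up)
- bottle_centre: white plastic bottle with blue cap, 52 mm across, 120 mm high, beyond the middle jar; a bystander; origin at the centre of its underside (z up)
- amber_left: amber glass bottle, 56 mm across, 120 mm high, at the left; a bystander; origin at the centre of its underside (z up)
- jar_right: white plastic jar, 68 mm across, 85 mm high, at the right; a bystander; origin at the centre of its underside (z up)
- wrench: steel wrench lying flat at the left; a bystander; origin at the centre of its underside
- screw_tray: small empty grey tray 90 x 130 x 30 mm at the right; a bystander; origin at the centre of its underside (z up)
- caster: loose spare caster, 50 mm wheel, 95 mm high with its stem up, at the far left; a bystander; origin at the centre of its underside (z up)

How it is judged:
By the outcome, as a careful person would: the job done as asked, in the order asked, and still so for the second after the job is handed in, with the robot touching nothing.
It also fails if it takes over 58 s, if anything falls off the work surface, if the arm or the gripper's body presses on something with over 40 N, if the wrist force passes 120 N, or if a joint passes its speed limit or range.

ROBOT

A 7-joint arm with a two-finger parallel gripper is mounted at the origin on the work surface. World frame = base frame: x ahead of the robot, y to its left, z up, the work surface at z = 0. Lengths are in m, angles in rad, forces in N, time in s.
With the tool pointing down it reaches from about 0.4 to 0.85 m from the base axis. Payload 10.4 kg.
Tool frame: the origin (TCP) lies where the fingers leave the gripper's body, on its centre line; the fingertips stand 70 mm ahead of it and the grasp point (between the pads) lies r.grip_depth ahead of it (r.grip_depth is the distance from the TCP to the grasp point, in m); z points along the fingers, y is the direction in which the jaws open and shut (so a half turn about z gives the same grasp; the last joint's range is limited). The gripper opens to 87 mm and grips with 3 to 60 N. Pads are 19 mm wide; open, the fingers measure 117 mm over their backs; the gripper's body (75 mm by 190 mm) begins 51 mm behind the grasp point.
Start: joints at [-1.271, 0.332, -0.065, 1.46, 0.022, 1.35, -0.088], TCP at [0.198, 0.593, 0.292] pointing down, gripper open.
Joint ranges: [-2.6, 2.6], [-0.5, 2.12], [-1.47, 1.34], [0.16, 2.42], [-1.27, 4.41], [0.06, 2.06], [-2.6, 2.6]. Speed limits (rad/s): [2.22, 2.22, 2.79, 2.79, 3.14, 3.14, 3.14].

INTERFACE

Orientations are given as a unit quaternion [x, y, z, w].
In Python, from bench import monitor, viewer, workorder, nets, r gives the robot as it stands.
- The arm moves only by the tool drive_tool, never from a script. Its argument "plan" is a list of rows, each an object of numbers: "rx", "ry", "rz": the turn, a rotation vector about the tool's x, y, z in units of 360 degrees (1.0 is 360 degrees); "x", "y", "z": the shift along the tool's x, y, z in units of 1000 mm (1.0 is 1000 mm); "fingers": the opening, from 0 (shut) to 1 (fully open). In form: [{"rx": .., "ry": .., "rz": .., "x": .., "y": .., "z": .., "fingers": ..}, ...]. A call has 1 to 12 rows; each row is the pose to reach, as a shift and turn from the pose commanded when the call began, along the tool's axes at that moment, turning the shorter way round; what a row does not reach only later rows make up. A row lasts 1/8 s, in which the tool goes at most 62.5 mm and 10.7 degrees, less where a joint would pass 70% of its speed; a pose out of reach is approached as far as the arm can. A call with a number of a shift or a turn outside -1 to 1 is refused whole. A call with a gripper value outside its range is refused whole. The fingers move at their own pace and stop on an object; "squeeze" is the grip in N (left out, the last holds). Time passes only in rows, so rows that repeat a pose let the fingers close. It gives the time, the measured TCP pose, the force and the opening at its end, in the units of the state.
- monitor.read_state(): the state, without advancing time (a new reading comes with each control period).
- viewer.camera(name): name is "side" or "top" or "wrist"; returns a dict with "color" (400x640x3 uint8, red, green, blue), "depth" (400x640 float32, m along the optical axis (not along the pixel's ray), 0 where there is no reading), "camera_matrix" (3x3 intrinsics, pixels), "D" ([k1, k2, p1, p2, k3] as OpenCV has them; the pictures are not rectified), "xyz" and "rotation" of the camera in the world. Camera axes: x right, y down, z forward; pixel columns grow to the right and rows downward; lengths in m; the calibration is good to about 2 mm. A picture is of the moment at which its call begins.
- workorder.close_job(): hands the job in, once; it reports no verdict.
Trained networks look in the newest picture that a camera, given by its name, has taken for a name from the list of things; names that differ only in an ending like _2 or _b are one class to them, and where a whole thing is asked for, a point or a joint stands for the part that bears it (a point fixed in the world has none). Each returns a list of dicts, best first, with "confidence" (0 to 1); they miss things now and then, are a little off and sometimes report something else, mostly with a low value. They report only what shows in the picture. A call takes as long as a camera call.
- nets.find_in(label, camera): "centre" ([x, y, z] in m, in world coordinates, good to about 4 mm: the middle of the surface that is visible of it).
- nets.regions_of(label, camera): "region" (400x640 bool, what is visible of it).
The state is a dict: "time": time; "joint_positions": joint angles; "joint_vel": joint speeds; "joint_torque": joint torques, N m; "ee_pos": TCP position; "eef_rot": TCP orientation; "ft_force": force on the tool from outside, world axes, zero at the start; "torque": the same for the moment, N m; "width": finger opening in m.
Only numpy, scipy, OpenCV 4.12 (cv2) and the standard library are available. Lean on these libraries where they do the work, as an engineer would, in place of code of your own. Each camera call takes 0.05 s, during which the arm holds its last target.

## Working session

There is one attempt and no reset: what is moved stays moved. The work goes in short steps, Python scripts to look and compute and a tool call to move; the robot and the scene stay as the last step left them, time stands still between calls to the robot, and variables do not carry over. Pictures are saved under pics/ and viewed, and the job is handed in when it is done.

Besides the shell and the picture viewer there is one more tool, called after "Call:" as name(argument=value, ...), one argument or row to a line, values as JSON. drive_tool: Moves the arm, as the interface text tells. Its arguments: {"type":"object","properties":{"plan":{"type":"array","items":{"type":"object","properties":{"rx":{"type":"number","minimum":-1,"maximum":1},"ry":{"type":"number","minimum":-1,"maximum":1},"rz":{"type":"number","minimum":-1,"maximum":1},"x":{"type":"number","minimum":-1,"maximum":1},"y":{"type":"number","minimum":-1,"maximum":1},"z":{"type":"number","minimum":-1,"maximum":1},"fingers":{"type":"number"}}}},"squeeze":{"type":"number"}},"required":["plan"]}

```bash
ls -la; mkdir -p pics; cat > h.py <<'E'
import numpy as np, cv2
from scipy.spatial.transform import Rotation as R
from bench import monitor, viewer, workorder, nets, r
def save(n,c): cv2.imwrite('pics/'+n+'.png',cv2.cvtColor(c['color'],cv2.COLOR_RGB2BGR))
def cloud(c):
    # world xyz per pixel (400x640x3), nan where no depth
    h,w=c['depth'].shape
    u,v=np.meshgrid(np.arange(w),np.arange(h))
    p=cv2.undistortPoints(np.stack([u,v],-1).reshape(-1,1,2).astype(np.float64),np.array(c['camera_matrix']),np.array(c['D'])).reshape(h,w,2)
    d=c['depth'].astype(float).copy(); d[d<=0]=np.nan
    P=np.stack([p[...,0]*d,p[...,1]*d,d],-1)
    Rm=rot(c)
    return P@Rm.T+np.array(c['xyz'])
def rot(c):
    m=np.array(c['rotation'])
    return m if m.shape==(3,3) else R.from_quat(m).as_matrix()
def proj(c,X):
    Rm=rot(c); Xc=(np.atleast_2d(X)-np.array(c['xyz']))@Rm
    return cv2.projectPoints(Xc.reshape(-1,1,3),np.zeros(3),np.zeros(3),np.array(c['camera_matrix']),np.array(c['D']))[0].reshape(-1,2)
E
python3 - <<'E'
from h import *
s=monitor.read_state(); print(s); print(r.grip_depth)
for n in ['side','top','wrist']:
    c=viewer.camera(n); save(n+'0',c); print(n,c['xyz'],c['rotation'],c['camera_matrix'])
    for l in ['cradle','upright','pin','mallet','mallet_head','mat','jar_centre','bottle_centre','amber_left','jar_right','wrench','screw_tray','caster']:
        f=nets.find_in(l,n)
        print(l,[(np.round(x['centre'],3).tolist(),round(x['confidence'],2)) for x in f[:2]])
E
```

```text
total 12
drwxr-xr-x  3 agent agent 4096 Dec  7 15:01 .
drwxr-xr-x 23 root  root  4096 Dec  7 15:01 ..
drwxr-xr-x  2 agent agent 4096 Dec  7 15:01 pics
{'time': 0.0, 'joint_positions': array([-1.27057304,  0.3328507 , -0.06468564,  1.46094498,  0.02161777,
        1.34989589, -0.08851254]), 'joint_vel': array([-0.00053411,  0.00060609, -0.00132486, -0.00100183, -0.00071012,
       -0.00116397,  0.00129393]), 'joint_torque': array([ 5.50911329e-05, -6.23255253e+01,  2.47927249e-02, -3.89898956e+01,
       -6.13241899e-02,  3.97995289e-02,  1.40545553e-04]), 'ee_pos': array([0.19820033, 0.59243552, 0.29146531]), 'eef_rot': array([ 1.60712181e-01,  9.87001065e-01, -6.98066688e-04, -6.92281136e-05]), 'ft_force': array([0.50350478, 0.18642016, 0.86836718]), 'torque': array([-0.0166357 ,  0.00448955, -0.01101831]), 'width': 0.08731471135802277}
0.051
side [-0.05389254  0.97915518  1.4381411 ] [-0.24830557  0.90141792 -0.34048825  0.09928658] [[495.48751024   0.         323.0477055 ]
 [  0.         495.48751024 195.25742383]
 [  0.           0.           1.        ]]
cradle [([0.552, -0.178,
[... 1012 characters left out ...]
0.81)]
mat [([0.536, 0.189, 0.002], 0.68)]
jar_centre [([0.496, 0.0, 0.074], 0.49)]
bottle_centre [([0.699, -0.003, 0.08], 0.77)]
amber_left [([0.512, 0.4, 0.081], 0.79)]
jar_right [([0.619, -0.435, 0.082], 0.75)]
wrench [([0.403, 0.451, 0.007], 0.85)]
screw_tray [([0.434, -0.482, 0.004], 0.65)]
caster [([0.66, 0.408, 0.064], 0.67)]
wrist [0.12988776 0.61688227 0.38392427] [0.80436019 0.57903799 0.07754473 0.1081966 ] [[359.96763275   0.         323.35704429]
 [  0.         359.96763275 198.10350656]
 [  0.           0.           1.        ]]
cradle []
upright []
pin []
mallet []
mallet_head []
mat []
jar_centre []
bottle_centre []
amber_left []
jar_right []
wrench []
screw_tray []
caster []
```

View pics/side0.png

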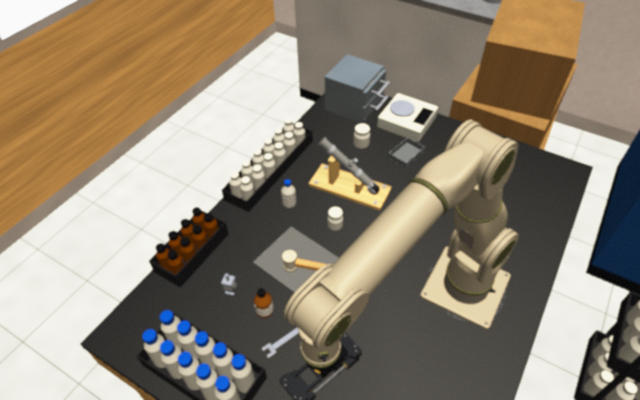

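View pics/top0.png

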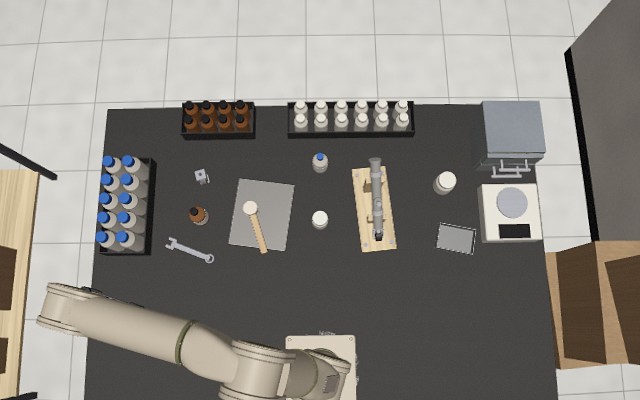

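View pics/wrist0.png

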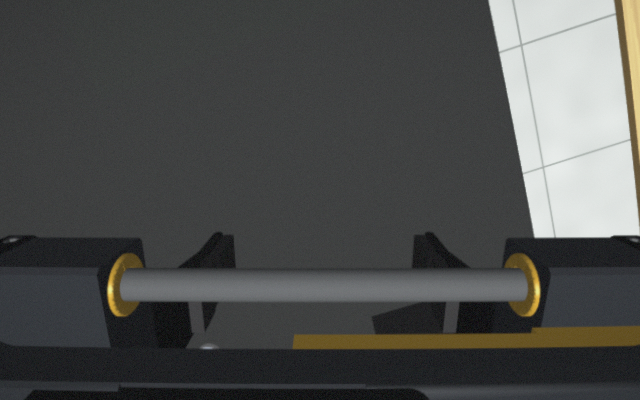

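Side and top show the mallet (head about 289,260 side / 250,208 top), handle towards the robot. The cradle is on the right, with its low end and caster nearest the robot, so the pin leans towards the robot. Next I'll fit poses.

```bash
python3 - <<'E'
from h import *
import pickle
out={}
for n in ['side','top']:
    c=viewer.camera(n); out[n]=c; W=cloud(c); c['W']=W
    for l in ['mallet','mallet_head','cradle','upright']:
        f=nets.regions_of(l,n)
        if f: out[n+l]=[(x['region'],x['confidence']) for x in f[:2]]
        for x in f[:2]: 
            m=x['region']; p=W[m]; p=p[~np.isnan(p[:,0])]; print(n,l,x['confidence'],m.sum(),np.median(p,0).round(3),np.argwhere(m).min(0),np.argwhere(m).max(0))
pickle.dump(out,open('s0.pkl','wb'))
for n,box in (('side',(300,120,400,215)),('top',(335,150,415,260))):
    c=out[n]; x0,y0,x1,y1=box
    im=cv2.cvtColor(c['color'],cv2.COLOR_RGB2BGR)[y0:y1,x0:x1]
    cv2.imwrite(f'pics/{n}_crop.png',cv2.resize(im,None,fx=5,fy=5,interpolation=cv2.INTER_CUBIC))
print(monitor.read_state()['time'])
E
```

```text
side mallet 0.69 498 [0.52  0.229 0.046] [250 283] [272 323]
side mallet_head 0.83 479 [0.522 0.231 0.046] [250 283] [272 323]
side cradle 0.94 2552 [ 0.555 -0.179  0.021] [138 310] [209 391]
side upright 0.6 715 [ 0.539 -0.185  0.121] [138 320] [194 380]
top mallet 0.91 408 [0.504 0.213 0.05 ] [201 244] [252 266]
top mallet_head 0.73 494 [0.492 0.213 0.049] [201 244] [253 267]
top cradle 0.9 2978 [ 0.538 -0.183  0.021] [157 352] [251 395]
top upright 0.75 891 [ 0.555 -0.19   0.141] [157 367] [240 383]
top upright 0.58 3336 [0.534 0.19  0.003] [178 229] [250 294]
2.6
```

View pics/side_crop.png

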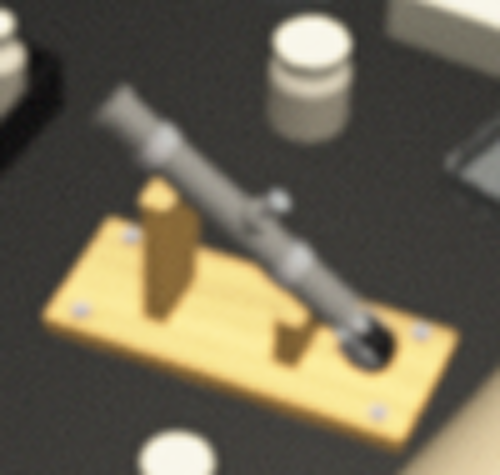

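View pics/top_crop.png

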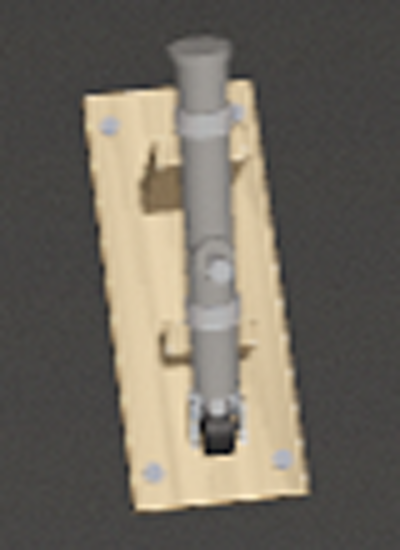

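```bash
python3 - <<'E'
from h import *
import pickle
o=pickle.load(open('s0.pkl','rb'))
for n in ['side','top']:
    W=o[n]['W']; C=o[n]['color'].astype(int)
    # base board top
    m=o[n+'cradle'][0][0]; p=W[m]; b=p[np.abs(p[:,2]-np.nanmedian(p[:,2]))<.006]
    b=b[~np.isnan(b[:,0])]
    rect=cv2.minAreaRect((b[:,:2]*1000).astype(np.float32)); print(n,'base',rect,np.median(b[:,2]))
    # tube axis
    m2=cv2.erode(o[n+'upright'][0][0].astype(np.uint8),np.ones((3,3)))>0
    t=W[m2]; t=t[(t[:,2]>.06)]; 
    mu=np.median(t,0)
    l=cv2.fitLine(t.astype(np.float32),cv2.DIST_HUBER,0,.001,.001).ravel(); print('tube',l, 'pitch',np.degrees(np.arcsin(abs(l[2]))),'yaw',np.degrees(np.arctan2(l[1],l[0])))
    # mallet
    x=o[n+'mallet_head'][0][0]|o[n+'mallet'][0][0]
    x=cv2.dilate(x.astype(np.uint8),np.ones((5,5)))>0
    q=W[x]; q=q[~np.isnan(q[:,0])]; top=q[q[:,2]>.058]; print('headtop',len(top),top.mean(0),np.median(top,0))
    (cx,cy),rr=cv2.minEnclosingCircle((top[:,:2]*1000).astype(np.float32)); print(cx,cy,rr)
    hd=q[(q[:,2]>.03)&(q[:,2]<.058)&(np.linalg.norm(q[:,:2]-top[:,:2].mean(0),axis=1)>.035)]
    print('handle',len(hd), np.median(hd[:,2]) if len(hd) else 0)
    if len(hd)>10:
        l=cv2.fitLine(hd[:,:2].astype(np.float32),cv2.DIST_HUBER,0,.001,.001).ravel();print(l,hd.min(0),hd.max(0), np.degrees(np.arctan2(l[1],l[0])))
# pin triangulation
def ray(c,uv):
    p=cv2.undistortPoints(np.array([[uv]],float),np.array(c['camera_matrix']),np.array(c['D'])).ravel()
    d=rot(c)@np.array([p[0],p[1],1]); return np.array(c['xyz']),d/np.linalg.norm(d)
a,d=ray(o['side'],(355.4,160.2)); a2,d2=ray(o['top'],(378.4,203.4))
A=np.stack([d,-d2],1); s=np.linalg.lstsq(A,a2-a,rcond=None)[0]
print('pin',a+d*s[0],a2+d2*s[1])
print(np.nan_to_num(o['side']['W'][158:164,353:359]).round(3)[:,:,:].tolist()[2]); print(o['top']['W'][203,376:381].round(3))
E
```

```text
side base ((544.3076171875, -189.1697540283203), (300.75238037109375, 125.79635620117188), 5.4703192710876465) 0.018078250131073892
tube [ 0.8104808   0.07875622  0.5804468   0.55641353 -0.1829482   0.13746542] pitch 35.48197 yaw 5.5501328
headtop 182 [0.48514183 0.28771992 0.16574658] [0.53507527 0.23984021 0.06761019]
394.7933349609375 378.3257751464844 233.89364624023438
handle 251 0.04466772386245643
[0.90654916 0.4221002  0.5050267  0.23169829] [0.42834375 0.18982326 0.03026605] [0.55580708 0.25767299 0.05798926] 24.96725
top base ((546.251708984375, -192.6131591796875), (300.1260681152344, 120.53471374511719), 5.392775535583496) 0.019087400457715842
tube [ 0.81707734  0.07796409  0.5712321   0.5642338  -0.18879378  0.14597335] pitch 34.836185 yaw 5.450561
headtop 160 [0.54154883 0.230561   0.06720963] [0.54193709 0.2312682  0.06724771]
505.2614440917969 213.82345581054688 64.73434448242188
handle 243 0.046927751500728476
[0.9528544  0.30342785 0.44850734 0.20116486] [0.38849871 0.17426326 0.03017225] [0.51285634 0.23058039 0.05702682] 17.663605
pin [ 0.52835737 -0.19585873  0.15664674] [ 0.5303307  -0.1952962   0.15702754]
[[0.543, -0.206, 0.142], [0.531, -0.19, 0.161], [0.527, -0.19, 0.164], [0.524, -0.193, 0.162], [0.523, -0.199, 0.158], [0.589, -0.342, 0.004]]
[[ 0.531 -0.187  0.16 ]
 [ 0.531 -0.19   0.16 ]
 [ 0.53  -0.193  0.164]
 [ 0.53  -0.197  0.163]
 [ 0.529 -0.199  0.168]]
```

Call:
drive_tool(
  plan=[
    {"x": -0.489,"y": -0.197,"z": 0,"rz": -0.104,"fingers": 1},
    {"x": -0.489,"y": -0.197,"z": 0,"rz": -0.104,"fingers": 1},
    {"x": -0.489,"y": -0.197,"z": 0,"rz": -0.104,"fingers": 1},
    {"x": -0.489,"y": -0.197,"z": 0,"rz": -0.104,"fingers": 1},
    {"x": -0.489,"y": -0.197,"z": 0,"rz": -0.104,"fingers": 1},
    {"x": -0.489,"y": -0.197,"z": 0,"rz": -0.104,"fingers": 1},
    {"x": -0.489,"y": -0.197,"z": 0,"rz": -0.104,"fingers": 1},
    {"x": -0.489,"y": -0.197,"z": 0,"rz": -0.104,"fingers": 1},
    {"x": -0.489,"y": -0.197,"z": 0,"rz": -0.104,"fingers": 1},
    {"x": -0.489,"y": -0.197,"z": 0,"rz": -0.104,"fingers": 1},
  ],
)

```text
validation failed for argument at $.pl...
```

```bash
python3 - <<'E'
from h import *
import pickle
c=viewer.camera('wrist'); save('w1',c); c['W']=cloud(c)
s=monitor.read_state(); print(s['time'],s['ee_pos'],s['joint_positions'],R.from_quat(s['eef_rot']).as_matrix().round(3)); c['s']=s
pickle.dump(c,open('w1.pkl','wb'))
E
```

```text
2.65 [0.19826268 0.5927203  0.29227505] [-1.27059353  0.33219509 -0.06469378  1.46010741  0.0216303   1.34994666
 -0.08848129] [[-0.948  0.317  0.   ]
 [ 0.317  0.948  0.   ]
 [-0.     0.    -1.   ]]
```

View pics/w1.png

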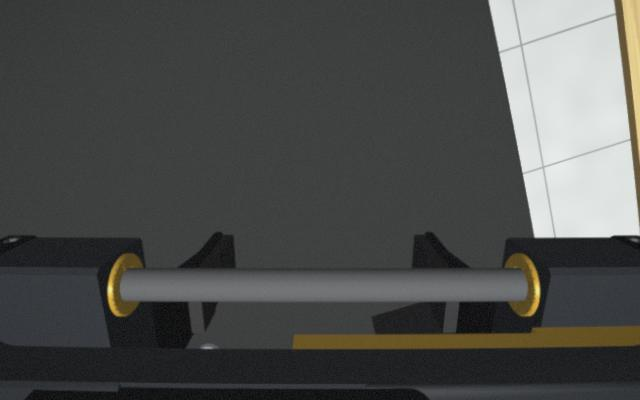

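Call:
drive_tool(
  plan=[
    {"x": -0.489,"y": -0.197,"z": 0.0,"rx": 0.0,"ry": 0.0,"rz": -0.104,"fingers": 1.0},
  ],
)

```text
time: 2.78
ee_pos: [0.2405, 0.5555, 0.2918]
eef_rot: [0.065, 0.998, 0.0, -0.001]
ft_force: [2.1, -0.3, 0.6]
width: 0.0867
```

Call:
drive_tool(
  plan=[
    {"x": -0.391,"y": -0.252,"z": 0.0,"rx": 0.0,"ry": 0.0,"rz": -0.0745,"fingers": 1.0},
    {"x": -0.391,"y": -0.252,"z": 0.0,"rx": 0.0,"ry": 0.0,"rz": -0.0745,"fingers": 1.0},
    {"x": -0.391,"y": -0.252,"z": 0.0,"rx": 0.0,"ry": 0.0,"rz": -0.0745,"fingers": 1.0},
    {"x": -0.391,"y": -0.252,"z": 0.0,"rx": 0.0,"ry": 0.0,"rz": -0.0745,"fingers": 1.0},
    {"x": -0.391,"y": -0.252,"z": 0.0,"rx": 0.0,"ry": 0.0,"rz": -0.0745,"fingers": 1.0},
    {"x": -0.391,"y": -0.252,"z": 0.0,"rx": 0.0,"ry": 0.0,"rz": -0.0745,"fingers": 1.0},
    {"x": -0.391,"y": -0.252,"z": 0.0,"rx": 0.0,"ry": 0.0,"rz": -0.0745,"fingers": 1.0},
    {"x": -0.391,"y": -0.252,"z": 0.0,"rx": 0.0,"ry": 0.0,"rz": -0.0745,"fingers": 1.0},
    {"x": -0.391,"y": -0.252,"z": 0.0,"rx": 0.0,"ry": 0.0,"rz": -0.0745,"fingers": 1.0},
  ],
)

```text
time: 3.9
ee_pos: [0.5985, 0.2457, 0.2919]
eef_rot: [-0.16, 0.987, -0.001, 0.0]
ft_force: [-1.0, 0.4, -0.4]
width: 0.087
```

```bash
python3 - <<'E'
from h import *
import pickle
c=viewer.camera('wrist'); save('w1',c); c['W']=cloud(c)
s=monitor.read_state(); print(s['time'],s['ee_pos'],s['joint_positions'],R.from_quat(s['eef_rot']).as_matrix().round(3)); c['s']=s
pickle.dump(c,open('w1.pkl','wb'))
E
```

```text
3.95 [0.59705278 0.24804975 0.29193683] [-0.57919389  0.3777872   0.1532194   1.40783898 -0.05740415  1.36072071
  1.47148545] [[-0.948 -0.32  -0.   ]
 [-0.32   0.948 -0.   ]
 [ 0.    -0.    -1.   ]]
```

View pics/w1.png

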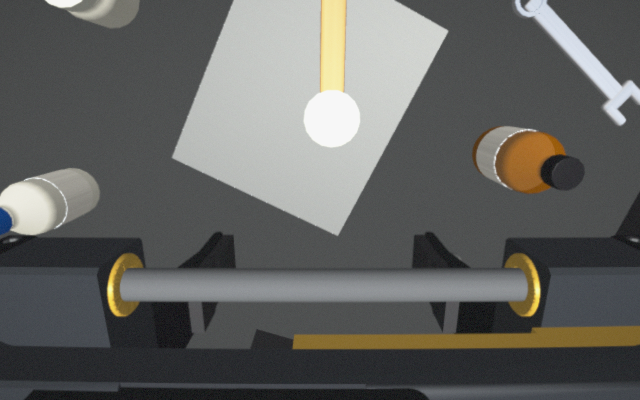

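```bash
python3 - <<'E'
from h import *
import pickle
c=pickle.load(open('w1.pkl','rb')); W=c['W']
box=np.zeros((400,640),bool); box[0:160,290:375]=1
z=W[...,2]
top=box&(z>.060)&(z<.08); p=W[top]; p2=(p[:,:2]*1000).astype(np.float32)
print(len(p),p.mean(0),np.median(p,0),cv2.minEnclosingCircle(p2))
hd=box&(z>.035)&(z<.058); hd=cv2.erode(hd.astype(np.uint8),np.ones((3,3)))>0
hd[92:]=0
q=W[hd]; l=cv2.fitLine(q[:,:2].astype(np.float32),cv2.DIST_HUBER,0,.001,.001).ravel()
print(len(q),np.median(q[:,2]),l,np.degrees(np.arctan2(l[1],l[0])))
u=c['color'][118,332]; print(u,W[118,332])
E
```

```text
2448 [0.54263174 0.23532497 0.06724429] [0.54254103 0.23524077 0.06726344] ((542.8770141601562, 235.5309295654297), 24.007736206054688)
2008 0.04700709730311187 [0.95571804 0.294284   0.4836227  0.21652481] 17.114605
[247 247 247] [0.54207891 0.23547414 0.06824059]
```

Call:
drive_tool(
  plan=[
    {"x": 0.056,"y": 0.005,"z": 0.02,"rx": 0.0,"ry": 0.0,"rz": 0.0036,"fingers": 1.0},
    {"x": 0.056,"y": 0.005,"z": 0.07,"rx": 0.0,"ry": 0.0,"rz": 0.0036,"fingers": 1.0},
    {"x": 0.056,"y": 0.005,"z": 0.12,"rx": 0.0,"ry": 0.0,"rz": 0.0036,"fingers": 1.0},
    {"x": 0.056,"y": 0.005,"z": 0.12,"rx": 0.0,"ry": 0.0,"rz": 0.0036,"fingers": 1.0},
    {"x": 0.056,"y": 0.005,"z": 0.12,"rx": 0.0,"ry": 0.0,"rz": 0.0036,"fingers": 1.0},
  ],
)

```text
time: 4.58
ee_pos: [0.5423, 0.2369, 0.1744]
eef_rot: [-0.152, 0.988, 0.001, 0.001]
ft_force: [0.3, -0.2, -0.0]
width: 0.0871
```

```bash
python3 - <<'E'
from h import *
s=monitor.read_state(); M=R.from_quat(s['eef_rot']).as_matrix()
print(s['time'],s['ee_pos'],M.round(4), M.T@(np.array([.5425,.2348,.095])-s['ee_pos']))
E
```

```text
4.575 [0.5422824  0.23694943 0.17436459] [[-9.536e-01 -3.012e-01  1.800e-03]
 [-3.012e-01  9.536e-01  1.400e-03]
 [-2.200e-03  7.000e-04 -1.000e+00]] [ 0.00061177 -0.0021734   0.07936188]
```

Call:
drive_tool(
  plan=[
    {"x": 0.0,"y": -0.001,"z": 0.05,"rx": 0.0,"ry": 0.0,"rz": 0.0,"fingers": 1.0},
    {"x": 0.0,"y": -0.001,"z": 0.077,"rx": 0.0,"ry": 0.0,"rz": 0.0,"fingers": 1.0},
    {"x": 0.0,"y": -0.001,"z": 0.077,"rx": 0.0,"ry": 0.0,"rz": 0.0,"fingers": 1.0},
    {"x": 0.0,"y": -0.001,"z": 0.077,"rx": 0.0,"ry": 0.0,"rz": 0.0,"fingers": 1.0},
  ],
)

```text
time: 5.08
ee_pos: [0.5435, 0.2357, 0.0979]
eef_rot: [-0.152, 0.988, 0.001, 0.002]
ft_force: [0.1, 0.6, 0.9]
width: 0.0869
```

```bash
python3 - <<'E'
from h import *
s=monitor.read_state(); M=R.from_quat(s['eef_rot']).as_matrix()
c=viewer.camera('wrist'); save('w2',c)
print(s['time'],s['ee_pos'],M.round(4), M.T@(np.array([.5425,.2348,.095])-s['ee_pos']),s['ft_force'])
E
```

```text
5.075 [0.543493   0.23569044 0.09791032] [[-9.538e-01 -3.004e-01  3.200e-03]
 [-3.004e-01  9.538e-01  1.900e-03]
 [-3.600e-03  8.000e-04 -1.000e+00]] [ 0.00122509 -0.00055353  0.00290545] [0.06889993 0.57236298 0.86032821]
```

View pics/w2.png

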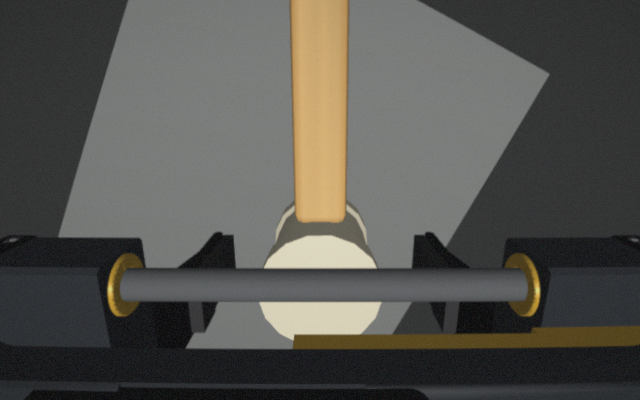

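Call:
drive_tool(
  plan=[
    {"x": 0.001,"y": 0.0,"z": 0.002,"rx": 0.0,"ry": 0.0,"rz": 0.0,"fingers": 0.0},
    {"x": 0.001,"y": 0.0,"z": 0.002,"rx": 0.0,"ry": 0.0,"rz": 0.0,"fingers": 0.0},
    {"x": 0.001,"y": 0.0,"z": 0.002,"rx": 0.0,"ry": 0.0,"rz": 0.0,"fingers": 0.0},
    {"x": 0.001,"y": 0.0,"z": 0.002,"rx": 0.0,"ry": 0.0,"rz": 0.0,"fingers": 0.0},
    {"x": 0.001,"y": 0.0,"z": 0.002,"rx": 0.0,"ry": 0.0,"rz": 0.0,"fingers": 0.0},
    {"x": 0.001,"y": 0.0,"z": 0.002,"rx": 0.0,"ry": 0.0,"rz": 0.0,"fingers": 0.0},
  ],
  squeeze=60,
)

```text
time: 5.88
ee_pos: [0.5412, 0.2345, 0.0933]
eef_rot: [-0.152, 0.988, -0.0, 0.0]
ft_force: [-0.0, -0.5, -0.0]
width: 0.0477
```

```bash
python3 - <<'E'
from h import *
s=monitor.read_state(); M=R.from_quat(s['eef_rot']).as_matrix()
print(s['time'],s['ee_pos'],M.round(4),s['ft_force'],s['torque'],s['width'],s['joint_positions'])
E
```

```text
5.875 [0.54124014 0.23446582 0.09326399] [[-9.539e-01 -3.002e-01  1.000e-04]
 [-3.002e-01  9.539e-01 -1.000e-04]
 [-1.000e-04 -1.000e-04 -1.000e+00]] [-0.01997304 -0.49231645 -0.01821231] [-0.0671772  -0.01342355  0.02009095] 0.04765890297559762 [-0.59095643  0.4427659   0.12796875  1.76404734 -0.06769699  0.93899177
  1.44046258]
```

```bash
cat >> h.py <<'E'
yaw=np.radians(5.45); th=np.radians(35)
X=np.array([np.cos(yaw),np.sin(yaw),0]); 
zp=-np.sin(th)*X+np.array([0,0,np.cos(th)]); xu=np.cos(th)*X+np.array([0,0,np.sin(th)])
T=np.stack([-xu,np.cross(-zp,-xu),-zp],1)   # strike tool axes (columns)
def rel(M,p,M2,p2):
    d=M.T@(np.array(p2)-p); rv=R.from_matrix(M.T@M2).as_rotvec()/(2*np.pi)
    return d.round(4),rv.round(4)
E
python3 - <<'E'
from h import *
import pickle
c=pickle.load(open('w1.pkl','rb')); s=c['s']; Mt=R.from_quat(s['eef_rot']).as_matrix()
print('cam in tool',Mt.T@(np.array(c['xyz'])-s['ee_pos'])); print((Mt.T@rot(c)).round(3))
s=monitor.read_state(); M=R.from_quat(s['eef_rot']).as_matrix(); p=s['ee_pos']
B=np.array([.541,-.194,.140])
print(T.round(3))
for nm,h,lx,ly in (('strike0',.08,0,0),('obs',.12,-.06,.05),('obs2',.12,-.06,-.05)):
    tcp=B+zp*(h+.0893)+T@np.array([lx,ly,0]); print(nm,tcp,rel(M,p,T,tcp))
E
```

```text
cam in tool [ 0.07114423 -0.00119735 -0.09156734]
[[-0.003 -0.965 -0.264]
 [ 1.    -0.003 -0.002]
 [ 0.001 -0.264  0.965]]
[[-0.815 -0.095  0.571]
 [-0.078  0.995  0.054]
 [-0.574 -0.    -0.819]]
strike0 [ 0.44433248 -0.20322289  0.27868244] (array([ 0.2238, -0.3884, -0.1854]), array([ 0.0102, -0.0968,  0.0323]))
obs [ 0.46567123 -0.15095994  0.34586311] (array([ 0.1878, -0.345 , -0.2526]), array([ 0.0102, -0.0968,  0.0323]))
obs2 [ 0.47516894 -0.25050789  0.34586311] (array([ 0.2086, -0.4428, -0.2526]), array([ 0.0102, -0.0968,  0.0323]))
```

Call:
drive_tool(
  plan=[
    {"x": 0.0,"y": 0.0,"z": -0.05,"rx": 0.0,"ry": 0.0,"rz": 0.0,"fingers": 0.0},
    {"x": 0.0,"y": 0.0,"z": -0.11,"rx": 0.0,"ry": 0.0,"rz": 0.0,"fingers": 0.0},
    {"x": 0.188,"y": -0.345,"z": -0.253,"rx": 0.0102,"ry": -0.0968,"rz": 0.0323,"fingers": 0.0},
    {"x": 0.188,"y": -0.345,"z": -0.253,"rx": 0.0102,"ry": -0.0968,"rz": 0.0323,"fingers": 0.0},
    {"x": 0.188,"y": -0.345,"z": -0.253,"rx": 0.0102,"ry": -0.0968,"rz": 0.0323,"fingers": 0.0},
    {"x": 0.188,"y": -0.345,"z": -0.253,"rx": 0.0102,"ry": -0.0968,"rz": 0.0323,"fingers": 0.0},
    {"x": 0.188,"y": -0.345,"z": -0.253,"rx": 0.0102,"ry": -0.0968,"rz": 0.0323,"fingers": 0.0},
    {"x": 0.188,"y": -0.345,"z": -0.253,"rx": 0.0102,"ry": -0.0968,"rz": 0.0323,"fingers": 0.0},
    {"x": 0.188,"y": -0.345,"z": -0.253,"rx": 0.0102,"ry": -0.0968,"rz": 0.0323,"fingers": 0.0},
    {"x": 0.188,"y": -0.345,"z": -0.253,"rx": 0.0102,"ry": -0.0968,"rz": 0.0323,"fingers": 0.0},
    {"x": 0.188,"y": -0.345,"z": -0.253,"rx": 0.0102,"ry": -0.0968,"rz": 0.0323,"fingers": 0.0},
    {"x": 0.188,"y": -0.345,"z": -0.253,"rx": 0.0102,"ry": -0.0968,"rz": 0.0323,"fingers": 0.0},
  ],
)

```text
time: 7.38
ee_pos: [0.4653, -0.1497, 0.3452]
eef_rot: [-0.046, 0.953, 0.014, 0.299]
ft_force: [0.0, -0.3, -3.7]
width: 0.0472
```

```bash
python3 - <<'E'
from h import *
import pickle
s0=monitor.read_state()
c=viewer.camera('wrist'); save('w3',c); c['W']=cloud(c)
c2=viewer.camera('side'); save('s3',c2); c2['W']=cloud(c2)
s=monitor.read_state(); M=R.from_quat(s['eef_rot']).as_matrix()
print(s['time'],s0['ee_pos'],s['ee_pos'],M.round(4),T.round(4),s['ft_force'],s['torque'],s['width'],s['joint_positions'])
c['s']=s0
pickle.dump((c,c2),open('w3.pkl','wb'))
E
```

```text
7.475 [ 0.46528277 -0.1497003   0.34519968] [ 0.46541713 -0.14998446  0.3455306 ] [[-8.163e-01 -9.680e-02  5.695e-01]
 [-7.960e-02  9.953e-01  5.510e-02]
 [-5.721e-01 -3.000e-04 -8.202e-01]] [[-0.8154 -0.095   0.571 ]
 [-0.0778  0.9955  0.0545]
 [-0.5736 -0.     -0.8192]] [-0.3306291   0.00528565 -3.84214419] [-0.01502863  1.11056752  0.0409458 ] 0.04741319321881039 [-0.42701346 -0.46768137  0.60071424  2.12585059  0.12233418  0.81890612
  1.81216574]
```

View pics/w3.png

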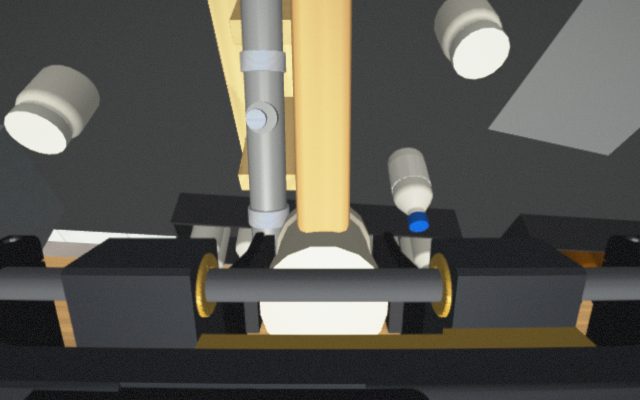

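View pics/s3.png

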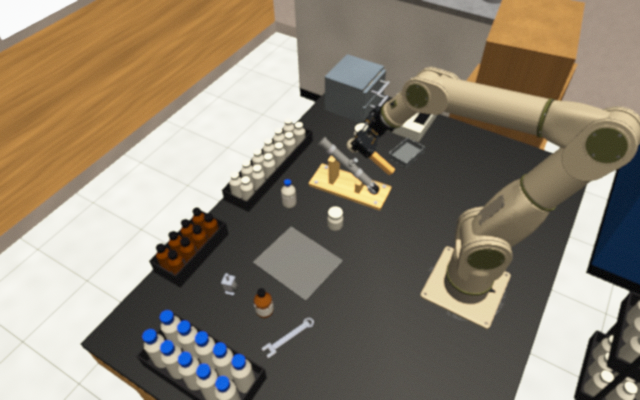

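```bash
python3 - <<'E'
from h import *
import pickle
c,c2=pickle.load(open('w3.pkl','rb')); W=c['W']
B=np.array([.541,-.194,.140])
U=np.stack([xu,np.cross(zp,xu),zp],1)
q=(W-B)@U
np.set_printoptions(linewidth=200,suppress=True)
for r0 in range(106,132,2): print(r0,(q[r0,244:284:2,2]*1000).round(0))
im=cv2.cvtColor(c['color'],cv2.COLOR_RGB2BGR)[80:160,215:315]
cv2.imwrite('pics/w3c.png',cv2.resize(im,None,fx=7,fy=7,interpolation=cv2.INTER_CUBIC))
# tube axis fit from wrist: points on tube both sides of the boss
sub=np.zeros((400,640),bool); sub[5:45,243:285]=1; sub[140:200,243:290]=1
p=q[sub]; p=p[(p[:,2]>-.03)&(p[:,2]<.003)]
top=p[p[:,2]>-.010]
print(len(top),np.median(top,0)); l=cv2.fitLine(top.astype(np.float32),cv2.DIST_HUBER,0,.001,.001).ravel(); print(l)
E
```

```text
106 [-146.  -15.  -11.   -0.   -2.   -2.   -0.   -3.   -0.   -1.   -0.   -2.   -2.   -1.   -3.  -11.  -12.  -12.  -14.  -18.]
108 [-146.  -15.   -2.   nan   -2.   -1.   18.    0.   -1.   -1.   -1.   -1.   -2.   -1.    0.   -4.  -13.  -12.  -15.  -19.]
110 [-149.  -16.   -3.   24.   23.   23.   23.   24.   24.   -1.   -1.   -1.    0.   -2.   -2.   -2.  -10.  -13.  -16.  -18.]
112 [-149.   -1.   24.   22.   24.   24.   24.   24.   24.   23.   -3.   -3.   -2.   -1.   -2.   -2.   -4.  -13.  -15.  -19.]
114 [-153.   25.   23.   24.   25.   24.   24.   24.   24.   24.   24.   -3.   -1.   -2.   -1.   -2.   -1.  -13.  -14.  -18.]
116 [-153.   23.   24.   24.   23.   25.   25.   23.   24.   24.   23.    2.   -1.   -0.   -1.   -2.   -1.  -11.  -15.  -17.]
118 [-156.   25.   24.   24.   23.   26.   24.   24.   24.   23.   24.   22.   -1.   -1.   -1.   -2.   -1.  -11.  -14.  -17.]
120 [-157.   23.   25.   24.   23.   24.   24.   24.   24.   23.   23.   20.   -1.   -0.   -2.   -2.   -2.  -12.  -14.  -17.]
122 [-159.   23.   24.   22.   23.   25.   25.   24.   24.   25.   23.   20.   -1.    0.   -2.   -1.   -1.  -12.  -15.  -17.]
124 [-160.  -18.   24.   24.   25.   24.   24.   23.   23.   23.   24.   -2.   -1.   -2.    0.   -0.   -6.  -13.  -14.  -17.]
126 [-163.  -18.   -2.   23.   23.   24.   25.   25.   24.   24.   -1.   -2.   -1.   -1.   -2.   -2.  -11.  -12.  -14.  -16.]
128 [-164.  -19.  -13.   -2.   23.   24.   25.   23.   24.   -2.   -1.   -2.   -2.   -1.   -1.  -10.  -10.  -13.  -15.  -17.]
130 [-167.  -19.  -13.  -11.   -2.   -2.   -1.   -1.   -2.   -1.    0.   -1.   -1.   -1.   -9.   -9.  -11.  -13.  -15.  -15.]
2326 [ 0.0262265   0.00167685 -0.00753664]
[ 0.9999307   0.01085808 -0.00454262  0.01619628  0.00164197 -0.00723553]
```

View pics/w3c.png

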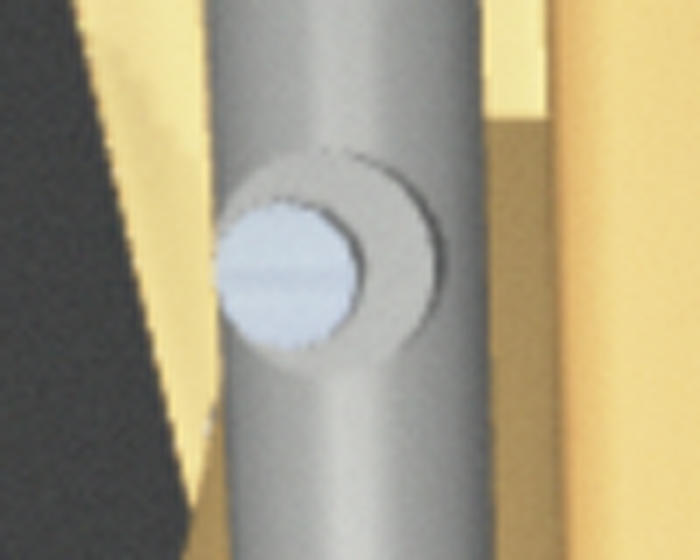

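```bash
python3 - <<'E'
from h import *
import pickle
c,c2=pickle.load(open('w3.pkl','rb')); W=c['W']
B=np.array([.541,-.194,.140])
U=np.stack([xu,np.cross(zp,xu),zp],1)
q=(W-B)@U; box=np.zeros((400,640),bool); box[100:136,235:290]=1
m=box&(q[...,2]>.021)&(q[...,2]<.028); p=q[m]; print(m.sum(),p.mean(0)*1000,np.median(p,0)*1000,cv2.minEnclosingCircle((p[:,:2]*1000).astype(np.float32)))
A=np.c_[p[:,:2],np.ones(len(p))]; print('plane tilt',np.linalg.lstsq(A,p[:,2],rcond=None)[0])
m=box&(np.abs(q[...,2]+.001)<.003); p=q[m]; print('boss',p[:,2].mean()*1000)
A=np.c_[p[:,:2],np.ones(len(p))]; print('plane tilt',np.linalg.lstsq(A,p[:,2],rcond=None)[0]);print(cv2.minEnclosingCircle((p[:,:2]*1000).astype(np.float32)))
print('pin world',B+U@q[box&(q[...,2]>.021)&(q[...,2]<.028)].mean(0))
# mallet head top in tool frame
s=c['s'];M=R.from_quat(s['eef_rot']).as_matrix(); t=(W-s['ee_pos'])@M
b=np.zeros((400,640),bool); b[200:335,255:395]=1
h=b&(t[...,2]>.015)&(t[...,2]<.04)&(abs(t[...,1])<.022); p=t[h]; print(h.sum(),np.median(p,0))
A=np.c_[p[:,:2],np.ones(len(p))]; print('mallet top tilt',np.linalg.lstsq(A,p[:,2],rcond=None)[0],p.min(0),p.max(0))
hd=np.zeros((400,640),bool); hd[0:200,300:345]=1; p=t[hd&(t[...,2]>.03)&(t[...,2]<.06)]; print(cv2.fitLine(p.astype(np.float32),cv2.DIST_HUBER,0,.001,.001).ravel())
# side-cam
q2=(c2['W']-B)@U; m=(np.abs(q2[...,0])<.02)&(np.abs(q2[...,1])<.02)&(q2[...,2]>.015)&(q2[...,2]<.035); p=q2[m]; print('side',len(p),p.mean(0) if len(p) else 0)
E
```

```text
348 [ 0.31028786  1.35754076 23.79426697] [ 0.4297743   1.41397494 23.81480791] ((0.3729765713214874, 1.2705318927764893), 7.994152069091797)
plane tilt [ 0.0095065  -0.00462332  0.02379759]
boss -1.315461223624671
plane tilt [-0.00085182 -0.00467021 -0.00129483]
((0.5157712697982788, 1.0534777641296387), 13.132667541503906)
pin world [ 0.52753795 -0.19392069  0.1596691 ]
6421 [-0.00101642  0.00065284  0.02626284]
mallet top tilt [0.09979676 0.00074851 0.02673356] [-0.01364006 -0.02199205  0.02418976] [0.02315159 0.02199685 0.03906002]
[9.9999917e-01 1.0823015e-03 7.1486767e-04 7.1851365e-02 6.3445914e-04
 4.6130024e-02]
side 16 [-3.20819712e-05  1.06268373e-03  2.39603752e-02]
```

```bash
cat >> h.py <<'E'
U=np.stack([xu,np.cross(zp,xu),zp],1)
B2=np.array([.541,-.194,.140])+U@np.array([.0004,.0013,-.0013])
def tcp_at(h,F=.0893): return B2+zp*(h+F)+T@np.array([.0013,0,0])
def where(s,F=.0893):
    M=R.from_quat(s['eef_rot']).as_matrix(); 
    f=s['ee_pos']+M@np.array([-.0013,0,F]); u=(f-B2)@U
    print('t',round(s['time'],3),'face in boss frame mm',(u*1000).round(2),'tilt deg',np.degrees(np.arccos(np.clip(-M[:,2]@zp,-1,1))).round(2),'F',s['ft_force'].round(1),'along',round(float(s['ft_force']@zp),1),'w',s['width'].round(4),'q',s['joint_positions'].round(3))
    return M
E
python3 - <<'E'
from h import *
s=monitor.read_state(); M=where(s)
print(rel(M,s['ee_pos'],T,tcp_at(.060)))
E
```

```text
Traceback (most recent call last):
  File "h.py", line 33, in where
    print('t',round(s['time'],3),'face in boss frame mm',(u*1000).round(2),'tilt deg',np.degrees(np.arccos(np.clip(-M[:,2]@zp,-1,1))).round(2),'F',s['ft_force'].round(1),'along',round(float(s['ft_force']@zp),1),'w',s['width'].round(4),'q',s['joint_positions'].round(3))
                                                                                                                                                                                                                       ^^^^^^^^^^^^^^^^
AttributeError: 'float' object has no attribute 'round'
```

```bash
sed -i "s/s\['width'\].round(4)/round(s['width'],4)/" h.py
python3 - <<'E'
from h import *
s=monitor.read_state(); M=where(s)
print(rel(M,s['ee_pos'],T,tcp_at(.060)))
E
```

```text
t 7.475 face in boss frame mm [ 60.42  49.77 121.12] tilt deg 0.11 F [-0.3  0.  -3.8] along -3.0 w 0.0474 q [-0.427 -0.468  0.601  2.126  0.122  0.819  1.812]
(array([ 0.0606, -0.0496,  0.0612]), array([ 0.0001, -0.0003,  0.0003]))
```

Call:
drive_tool(
  plan=[
    {"x": 0.0606,"y": -0.0496,"z": 0.03,"rx": 0.0,"ry": 0.0,"rz": 0.0,"fingers": 0.0},
    {"x": 0.0606,"y": -0.0496,"z": 0.061,"rx": 0.0,"ry": 0.0,"rz": 0.0,"fingers": 0.0},
    {"x": 0.0606,"y": -0.0496,"z": 0.061,"rx": 0.0,"ry": 0.0,"rz": 0.0,"fingers": 0.0},
    {"x": 0.0606,"y": -0.0496,"z": 0.061,"rx": 0.0,"ry": 0.0,"rz": 0.0,"fingers": 0.0},
    {"x": 0.0606,"y": -0.0496,"z": 0.061,"rx": 0.0,"ry": 0.0,"rz": 0.0,"fingers": 0.0},
  ],
)

```text
time: 8.1
ee_pos: [0.4563, -0.2012, 0.2632]
eef_rot: [-0.046, 0.952, 0.014, 0.301]
ft_force: [-0.5, 0.1, -3.4]
width: 0.0471
```

```bash
python3 - <<'E'
from h import *
s=monitor.read_state(); M=where(s)
print(rel(M,s['ee_pos'],T,tcp_at(.060)))
c=viewer.camera('wrist'); save('w4',c)
E
```

```text
t 8.1 face in boss frame mm [ 2.06 -0.45 61.65] tilt deg 0.1 F [-0.5  0.1 -3.4] along -2.5 w 0.0471 q [-0.481 -0.411  0.842  2.221  0.039  0.648  2.048]
(array([0.0019, 0.0005, 0.0016]), array([0.    , 0.0003, 0.0003]))
```

View pics/w4.png

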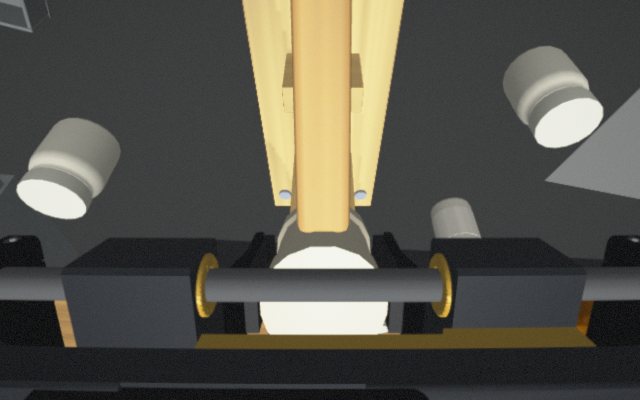

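Call:
drive_tool(
  plan=[
    {"x": 0.001,"y": 0.0003,"z": 0.001,"rx": 0.0,"ry": 0.0,"rz": 0.0,"fingers": 0.0},
    {"x": 0.001,"y": 0.0003,"z": 0.001,"rx": 0.0,"ry": 0.0,"rz": 0.0,"fingers": 0.0},
    {"x": 0.001,"y": 0.0003,"z": 0.001,"rx": 0.0,"ry": 0.0,"rz": 0.0,"fingers": 0.0},
  ],
)

```text
time: 8.52
ee_pos: [0.4553, -0.2014, 0.2602]
eef_rot: [-0.045, 0.953, 0.014, 0.3]
ft_force: [-0.1, -0.3, -3.4]
width: 0.0471
```

```bash
python3 - <<'E'
from h import *
s=monitor.read_state(); M=where(s)
print(rel(M,s['ee_pos'],T,tcp_at(.060)))
E
```

```text
t 8.525 face in boss frame mm [-0.67 -0.54 59.82] tilt deg 0.02 F [-0.1 -0.3 -3.4] along -2.7 w 0.0471 q [-0.482 -0.41   0.846  2.226  0.038  0.644  2.049]
(array([-0.0006,  0.0006, -0.0002]), array([ 0., -0.,  0.]))
```

Call:
drive_tool(
  plan=[
    {"x": -0.0005,"y": 0.0005,"z": 0.043,"rx": 0.0,"ry": 0.0,"rz": 0.0,"fingers": 0.0},
    {"x": -0.0005,"y": 0.0005,"z": 0.0,"rx": 0.0,"ry": 0.0,"rz": 0.0,"fingers": 0.0},
    {"x": -0.0005,"y": 0.0005,"z": 0.0,"rx": 0.0,"ry": 0.0,"rz": 0.0,"fingers": 0.0},
  ],
)

```text
time: 8.9
ee_pos: [0.4562, -0.2011, 0.262]
eef_rot: [-0.046, 0.952, 0.014, 0.301]
ft_force: [0.9, -0.7, -2.9]
width: 0.0473
```

```bash
python3 - <<'E'
from h import *
import pickle
s=monitor.read_state(); M=where(s)
c2=viewer.camera('side'); save('s5',c2); W=cloud(c2)
q=(W-B2)@U; m=(np.abs(q[...,0])<.025)&(np.abs(q[...,1])<.02)&(q[...,2]>.004)&(q[...,2]<.04); p=q[m]; print(len(p),(p*1000).round(1))
im=cv2.cvtColor(c2['color'],cv2.COLOR_RGB2BGR)[110:215,300:410]
cv2.imwrite('pics/s5c.png',cv2.resize(im,None,fx=5,fy=5,interpolation=cv2.INTER_CUBIC))
print(rel(M,s['ee_pos'],T,tcp_at(.060)))
E
```

```text
t 8.9 face in boss frame mm [ 1.36 -0.36 60.76] tilt deg 0.11 F [ 0.9 -0.7 -2.9] along -2.8 w 0.0473 q [-0.474 -0.406  0.838  2.223  0.03   0.645  2.054]
17 [[  6.7   4.7  21.7]
 [  3.4   1.1  21.3]
 [ -1.9  -9.5  13.5]
 [  5.5   3.3  12.5]
 [  5.    9.6  22.9]
 [  0.3   1.2  17.4]
 [ -3.9  -5.5  13.7]
 [  7.8   5.9   4. ]
 [  3.    5.1  10.4]
 [  0.9   6.   15. ]
 [ -3.    0.4  12.4]
 [ -6.8  -4.9  10.3]
 [ -0.3   4.5   5.7]
 [ -3.    2.9   7.6]
 [ -4.5   5.8  14.3]
 [ -9.2  -2.6   8.8]
 [-10.5   6.5   7. ]]
(array([0.0012, 0.0003, 0.0008]), array([-0.    ,  0.0003,  0.0002]))
```

View pics/s5c.png

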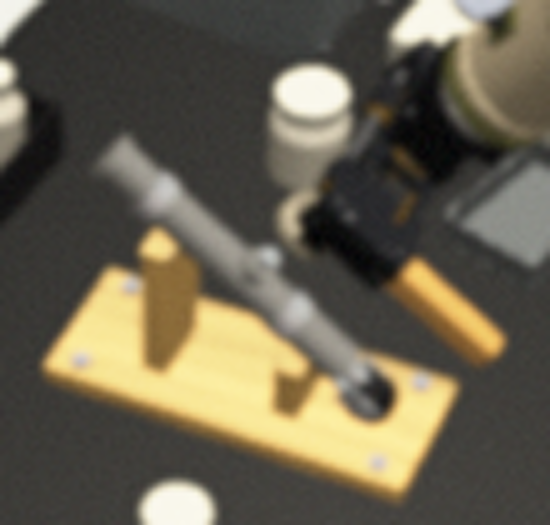

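Call:
drive_tool(
  plan=[
    {"x": -0.045,"y": 0.05,"z": -0.04,"rx": 0.0,"ry": 0.0,"rz": 0.0,"fingers": 0.0},
    {"x": -0.06,"y": 0.05,"z": -0.04,"rx": 0.0,"ry": 0.0,"rz": 0.0,"fingers": 0.0},
    {"x": -0.06,"y": 0.05,"z": -0.04,"rx": 0.0,"ry": 0.0,"rz": 0.0,"fingers": 0.0},
    {"x": -0.06,"y": 0.05,"z": -0.04,"rx": 0.0,"ry": 0.0,"rz": 0.0,"fingers": 0.0},
  ],
)

```text
time: 9.45
ee_pos: [0.4762, -0.1493, 0.326]
eef_rot: [-0.045, 0.953, 0.014, 0.299]
ft_force: [0.8, 0.2, -3.2]
width: 0.0472
```

```bash
python3 - <<'E'
from h import *
s0=monitor.read_state()
c=viewer.camera('wrist'); save('w6',c); W=cloud(c)
s=monitor.read_state(); M=where(s)
uv=proj(c,B2+zp*.018)[0]; print(uv)
q=(W-B2)@U; u,v=uv.astype(int); box=np.zeros((400,640),bool); box[max(v-30,0):v+30,u-25:u+25]=1
m=box&(np.hypot(q[...,0],q[...,1])<.012)&(q[...,2]>.004)&(q[...,2]<.03); p=q[m]; print(m.sum(),np.median(p,0)*1000,np.percentile(p[:,2],[5,50,95])*1000,cv2.minEnclosingCircle((p[:,:2]*1000).astype(np.float32)))
m=box&(np.hypot(q[...,0],q[...,1])<.015)&(np.abs(q[...,2])<.003); print('boss',np.median(q[m],0)*1000)
M0=R.from_quat(s0['eef_rot']).as_matrix(); t=(W-s0['ee_pos'])@M0
hd=np.zeros((400,640),bool); hd[0:200,300:345]=1; p=t[hd&(t[...,2]>.03)&(t[...,2]<.06)]; print(cv2.fitLine(p.astype(np.float32),cv2.DIST_HUBER,0,.001,.001).ravel())
print(rel(M,s['ee_pos'],T,tcp_at(.050)))
im=cv2.cvtColor(c['color'],cv2.COLOR_RGB2BGR)[max(v-45,0):v+45,u-60:u+60]
cv2.imwrite('pics/w6c.png',cv2.resize(im,None,fx=5,fy=5,interpolation=cv2.INTER_CUBIC))
E
```

```text
t 9.5 face in boss frame mm [57.95 49.34 98.93] tilt deg 0.14 F [-1.   0.7 -3.1] along -2.0 w 0.0468 q [-0.39  -0.406  0.593  2.14   0.055  0.759  1.868]
[252.75587312 123.05001051]
390 [-0.44545853  0.30929133 13.92103208] [12.18871529 13.92103208 14.99931378] ((-0.09483110159635544, -0.15696772933006287), 8.086374282836914)
boss [-1.24598086  3.32203643  0.02290493]
[ 9.9999893e-01  1.0615708e-03 -9.6408179e-04  7.1875706e-02
  6.3506368e-04  4.6147920e-02]
(array([ 0.058 , -0.0494,  0.0491]), array([ 0.    , -0.0004, -0.0002]))
```

View pics/w6c.png

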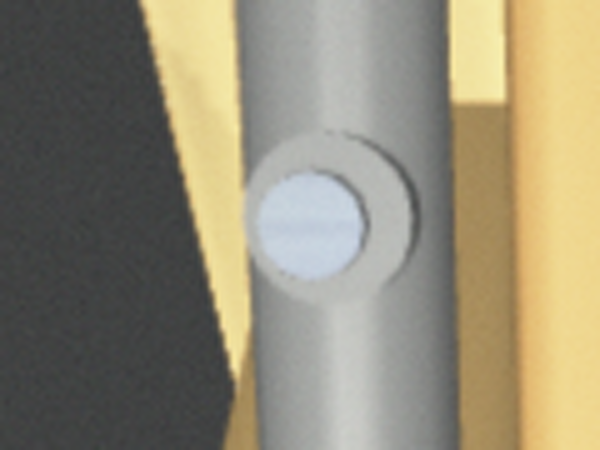

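Call:
drive_tool(
  plan=[
    {"x": 0.058,"y": -0.0494,"z": 0.02,"rx": 0.0,"ry": -0.0004,"rz": 0.0,"fingers": 0.0},
    {"x": 0.058,"y": -0.0494,"z": 0.045,"rx": 0.0,"ry": -0.0004,"rz": 0.0,"fingers": 0.0},
    {"x": 0.058,"y": -0.0494,"z": 0.045,"rx": 0.0,"ry": -0.0004,"rz": 0.0,"fingers": 0.0},
    {"x": 0.058,"y": -0.0494,"z": 0.045,"rx": 0.0,"ry": -0.0004,"rz": 0.0,"fingers": 0.0},
    {"x": 0.058,"y": -0.0494,"z": 0.045,"rx": 0.0,"ry": -0.0004,"rz": 0.0,"fingers": 0.0},
    {"x": 0.058,"y": -0.0494,"z": 0.045,"rx": 0.0,"ry": -0.0004,"rz": 0.0,"fingers": 0.0},
    {"x": 0.058,"y": -0.0494,"z": 0.045,"rx": 0.0,"ry": -0.0004,"rz": 0.0,"fingers": 0.0},
  ],
)

```text
time: 10.38
ee_pos: [0.4602, -0.1999, 0.2578]
eef_rot: [-0.046, 0.952, 0.014, 0.302]
ft_force: [0.2, -0.2, -3.8]
width: 0.0475
```

```bash
python3 - <<'E'
from h import *
s=monitor.read_state(); M=where(s)
print(rel(M,s['ee_pos'],T,tcp_at(.010)))
E
```

```text
t 10.375 face in boss frame mm [ 2.31  0.54 54.98] tilt deg 0.15 F [ 0.2 -0.2 -3.8] along -3.2 w 0.0475 q [-0.461 -0.378  0.832  2.224 -0.014  0.628  2.088]
(array([ 0.0022, -0.0005,  0.045 ]), array([0.    , 0.0004, 0.0001]))
```

Call:
drive_tool(
  plan=[
    {"x": 0.002,"y": -0.0005,"z": 0.022,"rx": 0.0,"ry": 0.0004,"rz": 0.0,"fingers": 0.0},
    {"x": 0.002,"y": -0.0005,"z": 0.043,"rx": 0.0,"ry": 0.0004,"rz": 0.0,"fingers": 0.0},
    {"x": 0.002,"y": -0.0005,"z": 0.047,"rx": 0.0,"ry": 0.0004,"rz": 0.0,"fingers": 0.0},
  ],
)

```text
time: 10.75
ee_pos: [0.4858, -0.1981, 0.2178]
eef_rot: [-0.046, 0.953, 0.014, 0.3]
ft_force: [-12.3, 0.4, 8.2]
width: 0.0472
```

```bash
python3 - <<'E'
from h import *
s=monitor.read_state(); M=where(s)
E
```

```text
t 10.75 face in boss frame mm [ 0.12 -0.11  7.49] tilt deg 0.04 F [-12.3   0.4   8.2] along 13.7 w 0.0472 q [-0.633 -0.27   1.022  2.231 -0.132  0.519  2.199]
```

Call:
drive_tool(
  plan=[
    {"x": 0.0,"y": 0.0,"z": 0.0015,"rx": 0.0,"ry": 0.0,"rz": 0.0,"fingers": 0.0},
    {"x": 0.0,"y": 0.0,"z": 0.0025,"rx": 0.0,"ry": 0.0,"rz": 0.0,"fingers": 0.0},
  ],
)

```text
time: 11.0
ee_pos: [0.4867, -0.1982, 0.2167]
eef_rot: [-0.045, 0.953, 0.015, 0.3]
ft_force: [-40.2, 4.0, 36.9]
width: 0.0472
```

```bash
python3 - <<'E'
from h import *
s=monitor.read_state(); M=where(s)
E
```

```text
t 11.0 face in boss frame mm [ 0.24 -0.16  6.09] tilt deg 0.1 F [-40.2   4.   36.9] along 52.9 w 0.0472 q [-0.643 -0.267  1.033  2.231 -0.139  0.517  2.206]
```

Call:
drive_tool(
  plan=[
    {"x": 0.0,"y": 0.0,"z": -0.02,"rx": 0.0,"ry": 0.0,"rz": 0.0,"fingers": 0.0},
    {"x": 0.0,"y": 0.0,"z": -0.06,"rx": 0.0,"ry": 0.0,"rz": 0.0,"fingers": 0.0},
    {"x": -0.045,"y": 0.05,"z": -0.09,"rx": 0.0,"ry": 0.0,"rz": 0.0,"fingers": 0.0},
    {"x": -0.06,"y": 0.05,"z": -0.09,"rx": 0.0,"ry": 0.0,"rz": 0.0,"fingers": 0.0},
    {"x": -0.06,"y": 0.05,"z": -0.09,"rx": 0.0,"ry": 0.0,"rz": 0.0,"fingers": 0.0},
  ],
)

```text
time: 11.62
ee_pos: [0.4804, -0.1478, 0.3254]
eef_rot: [-0.046, 0.952, 0.014, 0.301]
ft_force: [-0.4, 0.4, -3.5]
width: 0.0471
```

```bash
python3 - <<'E'
from h import *
s0=monitor.read_state()
c=viewer.camera('wrist'); save('w7',c); W=cloud(c)
s=monitor.read_state(); M=where(s)
uv=proj(c,B2+zp*.006)[0]; print(uv)
q=(W-B2)@U; u,v=uv.astype(int); box=np.zeros((400,640),bool); box[max(v-30,0):v+30,u-25:u+25]=1
rr=np.hypot(q[...,0],q[...,1])
print('r<6',np.median(q[box&(rr<.006)],0)*1000,'ring',np.median(q[box&(rr>.0095)&(rr<.0115)&(q[...,0]>0)],0)*1000)
M0=R.from_quat(s0['eef_rot']).as_matrix(); t=(W-s0['ee_pos'])@M0
hd=np.zeros((400,640),bool); hd[0:200,300:345]=1; p=t[hd&(t[...,2]>.03)&(t[...,2]<.06)]; print(cv2.fitLine(p.astype(np.float32),cv2.DIST_HUBER,0,.001,.001).ravel())
Md=np.array([[-.9539,-.3002,.0001],[-.3002,.9539,-.0001],[-.0001,-.0001,-1]])
print(rel(M,s['ee_pos'],Md,[.5412,.2345,.0933]))
im=cv2.cvtColor(c['color'],cv2.COLOR_RGB2BGR)[max(v-45,0):v+45,u-60:u+60]
cv2.imwrite('pics/w7c.png',cv2.resize(im,None,fx=5,fy=5,interpolation=cv2.INTER_CUBIC))
E
```

```text
t 11.675 face in boss frame mm [59.62 49.83 95.25] tilt deg 0.04 F [ 0.5  0.1 -4.3] along -3.8 w 0.0475 q [-0.367 -0.387  0.577  2.139  0.028  0.747  1.89 ]
[253.59390567 116.88388152]
r<6 [0.0863093  0.08722373 5.80407002] ring [7.03216725 0.91475642 0.10014351]
[9.9999940e-01 1.0564501e-03 0.0000000e+00 7.1898371e-02 6.2394456e-04
 4.6138823e-02]
(array([0.0516, 0.3755, 0.2449]), array([-0.0102,  0.0967, -0.0322]))
```

View pics/w7c.png

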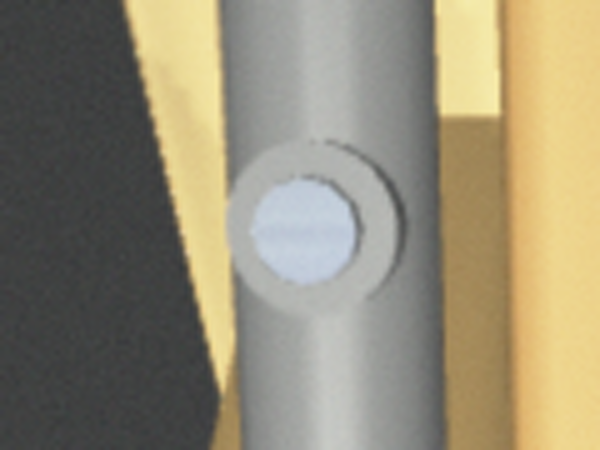

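Call:
drive_tool(
  plan=[
    {"x": -0.0096,"y": 0.3755,"z": 0.157,"rx": -0.0102,"ry": 0.0967,"rz": -0.0322,"fingers": 0.0},
    {"x": -0.0096,"y": 0.3755,"z": 0.157,"rx": -0.0102,"ry": 0.0967,"rz": -0.0322,"fingers": 0.0},
    {"x": -0.0096,"y": 0.3755,"z": 0.157,"rx": -0.0102,"ry": 0.0967,"rz": -0.0322,"fingers": 0.0},
    {"x": -0.0096,"y": 0.3755,"z": 0.157,"rx": -0.0102,"ry": 0.0967,"rz": -0.0322,"fingers": 0.0},
    {"x": -0.0096,"y": 0.3755,"z": 0.157,"rx": -0.0102,"ry": 0.0967,"rz": -0.0322,"fingers": 0.0},
    {"x": -0.0096,"y": 0.3755,"z": 0.157,"rx": -0.0102,"ry": 0.0967,"rz": -0.0322,"fingers": 0.0},
    {"x": -0.0096,"y": 0.3755,"z": 0.157,"rx": -0.0102,"ry": 0.0967,"rz": -0.0322,"fingers": 0.0},
    {"x": -0.0096,"y": 0.3755,"z": 0.157,"rx": -0.0102,"ry": 0.0967,"rz": -0.0322,"fingers": 0.0},
    {"x": -0.0096,"y": 0.3755,"z": 0.157,"rx": -0.0102,"ry": 0.0967,"rz": -0.0322,"fingers": 0.0},
    {"x": -0.0096,"y": 0.3755,"z": 0.157,"rx": -0.0102,"ry": 0.0967,"rz": -0.0322,"fingers": 0.0},
    {"x": -0.0096,"y": 0.3755,"z": 0.157,"rx": -0.0102,"ry": 0.0967,"rz": -0.0322,"fingers": 0.0},
  ],
)

```text
time: 13.05
ee_pos: [0.5415, 0.2338, 0.2012]
eef_rot: [-0.151, 0.989, 0.0, 0.001]
ft_force: [0.3, -1.3, -3.9]
width: 0.0473
```

```bash
python3 - <<'E'
from h import *
s=monitor.read_state(); M=R.from_quat(s['eef_rot']).as_matrix()
Md=np.array([[-.9539,-.3002,.0001],[-.3002,.9539,-.0001],[-.0001,-.0001,-1]])
print(s['time'],s['ee_pos'],s['ft_force'],s['joint_positions'].round(3),rel(M,s['ee_pos'],Md,[.5412,.2345,.0933]))
E
```

```text
13.05 [0.541536   0.23384482 0.20120227] [ 0.33284467 -1.27140117 -3.94366409] [-0.688  0.321  0.245  1.686 -0.084  1.144  1.454] (array([0.0003, 0.0007, 0.1079]), array([ 0.0001,  0.0002, -0.0003]))
```

Descend to just above the mat, then settle gently.

Call:
drive_tool(
  plan=[
    {"x": 0.0003,"y": 0.0005,"z": 0.05,"rx": 0.0,"ry": 0.0002,"rz": 0.0,"fingers": 0.0},
    {"x": 0.0003,"y": 0.0005,"z": 0.09,"rx": 0.0,"ry": 0.0002,"rz": 0.0,"fingers": 0.0},
    {"x": 0.0003,"y": 0.0005,"z": 0.101,"rx": 0.0,"ry": 0.0002,"rz": 0.0,"fingers": 0.0},
    {"x": 0.0003,"y": 0.0005,"z": 0.104,"rx": 0.0,"ry": 0.0002,"rz": 0.0,"fingers": 0.0},
    {"x": 0.0003,"y": 0.0005,"z": 0.104,"rx": 0.0,"ry": 0.0002,"rz": 0.0,"fingers": 0.0},
    {"x": 0.0003,"y": 0.0005,"z": 0.104,"rx": 0.0,"ry": 0.0002,"rz": 0.0,"fingers": 0.0},
  ],
)

```text
time: 13.8
ee_pos: [0.5417, 0.2356, 0.0983]
eef_rot: [-0.152, 0.988, 0.0, 0.001]
ft_force: [0.1, -0.7, -3.1]
width: 0.0469
```

```bash
python3 - <<'E'
from h import *
s=monitor.read_state(); M=R.from_quat(s['eef_rot']).as_matrix()
Md=np.array([[-.9539,-.3002,.0001],[-.3002,.9539,-.0001],[-.0001,-.0001,-1]])
print(s['time'],s['ee_pos'],s['ft_force'],rel(M,s['ee_pos'],Md,[.5412,.2345,.0933]))
E
```

```text
13.8 [0.54166451 0.23559806 0.09825531] [ 0.08981527 -0.70271459 -3.0968099 ] (array([ 0.0008, -0.0009,  0.005 ]), array([ 0.0001,  0.0003, -0.0001]))
```

Call:
drive_tool(
  plan=[
    {"x": 0.0005,"y": -0.0007,"z": 0.002,"rx": 0.0,"ry": 0.0003,"rz": 0.0,"fingers": 0.0},
    {"x": 0.0005,"y": -0.0007,"z": 0.004,"rx": 0.0,"ry": 0.0003,"rz": 0.0,"fingers": 0.0},
    {"x": 0.0005,"y": -0.0007,"z": 0.0045,"rx": 0.0,"ry": 0.0003,"rz": 0.0,"fingers": 0.0},
    {"x": 0.0005,"y": -0.0007,"z": 0.0045,"rx": 0.0,"ry": 0.0003,"rz": 0.0,"fingers": 0.0},
  ],
)

```text
time: 14.3
ee_pos: [0.5408, 0.2344, 0.0933]
eef_rot: [-0.152, 0.988, 0.0, -0.001]
ft_force: [-4.3, -1.8, 7.5]
width: 0.0469
```

```bash
python3 - <<'E'
from h import *
s=monitor.read_state(); M=R.from_quat(s['eef_rot']).as_matrix()
Md=np.array([[-.9539,-.3002,.0001],[-.3002,.9539,-.0001],[-.0001,-.0001,-1]])
print(s['time'],s['ee_pos'],s['ft_force'],rel(M,s['ee_pos'],Md,[.5412,.2345,.0933]))
E
```

```text
14.3 [0.5408139  0.23440098 0.09326551] [-4.34328848 -1.79446113  7.53070414] (array([-0.0004, -0.    , -0.    ]), array([ 0.0001, -0.0004, -0.0001]))
```

Call:
drive_tool(
  plan=[
    {"x": 0.0,"y": 0.0,"z": -0.0005,"rx": 0.0,"ry": 0.0,"rz": 0.0,"fingers": 0.0},
    {"x": 0.0,"y": 0.0,"z": -0.0005,"rx": 0.0,"ry": 0.0,"rz": 0.0,"fingers": 1.0},
    {"x": 0.0,"y": 0.0,"z": -0.0005,"rx": 0.0,"ry": 0.0,"rz": 0.0,"fingers": 1.0},
    {"x": 0.0,"y": 0.0,"z": -0.0005,"rx": 0.0,"ry": 0.0,"rz": 0.0,"fingers": 1.0},
    {"x": 0.0,"y": 0.0,"z": -0.0005,"rx": 0.0,"ry": 0.0,"rz": 0.0,"fingers": 1.0},
    {"x": 0.0,"y": 0.0,"z": -0.0005,"rx": 0.0,"ry": 0.0,"rz": 0.0,"fingers": 1.0},
  ],
)

```text
time: 15.05
ee_pos: [0.5406, 0.2344, 0.0927]
eef_rot: [-0.152, 0.988, -0.0, -0.001]
ft_force: [-0.3, -0.6, 0.2]
width: 0.0849
```

Call:
drive_tool(
  plan=[
    {"x": 0.0,"y": 0.0,"z": -0.03,"rx": 0.0,"ry": 0.0,"rz": 0.0,"fingers": 1.0},
    {"x": 0.0,"y": 0.0,"z": -0.08,"rx": 0.0,"ry": 0.0,"rz": 0.0,"fingers": 1.0},
    {"x": 0.0,"y": 0.0,"z": -0.14,"rx": 0.0,"ry": 0.0,"rz": 0.0,"fingers": 1.0},
    {"x": -0.05,"y": 0.0,"z": -0.2,"rx": 0.0,"ry": 0.0,"rz": 0.0,"fingers": 1.0},
    {"x": -0.06,"y": 0.0,"z": -0.2,"rx": 0.0,"ry": 0.0,"rz": 0.0,"fingers": 1.0},
    {"x": -0.06,"y": 0.0,"z": -0.2,"rx": 0.0,"ry": 0.0,"rz": 0.0,"fingers": 1.0},
  ],
)

```text
time: 15.8
ee_pos: [0.5992, 0.2527, 0.293]
eef_rot: [-0.151, 0.988, -0.0, -0.001]
ft_force: [-0.8, -0.0, 0.1]
width: 0.087
```

```bash
python3 - <<'E'
from h import *
c=viewer.camera('wrist'); save('w8',c); W=cloud(c)
t=viewer.camera('top'); save('t8',t); d=viewer.camera('side'); save('s8',d); Wd=cloud(d)
z=W[...,2]; box=np.zeros((400,640),bool); box[0:230,280:380]=1
p=W[box&(z>.060)&(z<.08)]; print(len(p),np.median(p,0),cv2.minEnclosingCircle((p[:,:2]*1000).astype(np.float32)))
for cc in (Wd,cloud(t)):
    q=(cc-B2)@U; rr=np.hypot(q[...,0],q[...,1]); m=(rr<.007)&(q[...,2]>-.005)&(q[...,2]<.03); print('pin',(q[m].mean(0)*1000).round(1),(q[m][:,2].max()*1000).round(1))
s=monitor.read_state(); print(s['time'],s['ee_pos'],s['joint_vel'].round(3),s['width'])
E
```

```text
2444 [0.54156587 0.23587204 0.06723013] ((541.9803466796875, 236.00714111328125), 24.079782485961914)
pin [0.6 1.6 5.3] 12.9
pin [1.1 0.7 5.5] 11.9
15.95 [0.59741818 0.25218203 0.29136253] [-0.001 -0.006 -0.001  0.004 -0.002 -0.     0.   ] 0.08716179650507846
```

View pics/w8.png

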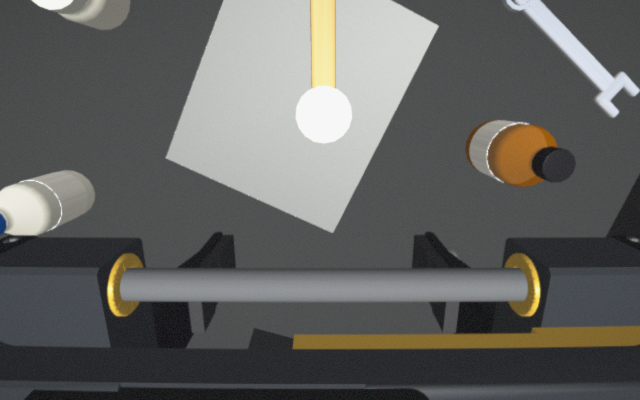

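View pics/t8.png

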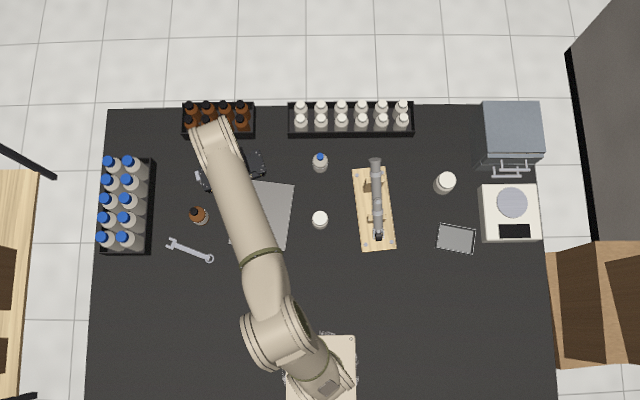

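The wrist picture shows the mallet standing on its head on the mat (head at 324,114), released. In the top picture the other things are where they were, and the pin (about 377,205) is flush. Handing in.

```bash
python3 -c "
from h import *
print(workorder.close_job())"
```

```text
the job is handed in; nothing more can be done
None
```

The pin is fully home and the mallet is back on the mat, standing on its head and released. The job was handed in at about 16 s.

- **Grip:** I held the mallet by its head, not its handle, with the jaws across it at 60 N, and tilted it to the pin's 35° axis. Tilt error was under 0.2° and off-centre error about 1 mm or less at the strikes. The later checks showed no slip.
- **Tap:** I commanded about 0.34 m/s. It moved the pin from 19.1 mm to 7.9 mm off the boss. That is about 11 mm, deeper than the roughly 8 mm I had commanded, but still short of home.
- **Lift and drive:** I lifted the mallet about 45 mm or more clear, then drove the pin to its hard stop. The push read 53 N along the pin (55 N in total).
- **Pin check:** the wrist camera put the head's top 5.7 mm above the boss; 6 mm is home, and the pictures are good to about 1 mm. The side and top cameras gave 5.3 and 5.5 mm on average, with a few stray points higher.
- **Mallet check:** the top of its head is at 67 mm, as at the start, and it stands within about 1 mm of where I found it.
- **Other things:** in the last pictures nothing else on the bench looks to have moved. In the top view the arm hides the caster, so I could not compare it closely.
- **Refused move:** my first move call was refused as invalid, and nothing moved.

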